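Lock off the belt grinder and hold its tensioner back for a belt change

TASK

The old belt is off the bench grinder and a workmate is about to slip the new one on. First lock the starter off by swinging its yellow hasp over until it lies fully home on the staple; only then push the tensioner arm by its black grip back past the click of its ratchet, up to its stop or nearly so, and finish while still holding it there with the gripper, pressed back clear of the pawl. Leave everything else on the bench where it is.

Things in the scene. Friction and masses are not known exactly. Their poses are not given: they have to be found in the camera images.
- starter: push-button starter: grey box fixed to the bench, 190 (own x) x 80 (y) x 60 mm tall, origin under its centre; turned up to 0.4 rad, left or right of the grinder. Along its top centre line, from the end facing the robot: red stop mushroom (x -62 mm, 38 wide, up to z 85), staple, green button (x +35, up to z 69), hasp hinge (x +75, two lugs 36 mm wide up to z 94)
- staple (a point): middle of the steel staple at the height of the closed hasp, 78 mm from the hinge pin; loop 16 mm long (starter's x), 6 mm thick, up to 105 mm above the bench, on a catch block 26 x 24 mm up to 80 mm
- hasp_hinge (a point): centre of the hasp's hinge pin, 86 mm above the bench, fixed to the starter and with its axes; the pin lies along y. A point of the hasp at radius r from the pin lies at (-r cos A, 0, r sin A) from here, A being hasp
- hasp (a joint): angle of the yellow hasp, rad: 0 = home, level over the green button with the staple through its slot; positive = open, 1.57 straight up, more leans back away from the staple (2.2 at most). Stiff hinge, about 0.06 N m: it stays where it is left and nothing pulls it in, so it has to be brought right home
- hasp_tip (a point): middle of the hasp's free end, 97 mm from the pin. The hasp is a plate 26 mm wide, 4 mm thick, with a 12 mm wide slot from 67 to 89 mm from the pin and a lip turned up 10 mm at the end; closed, it lies 26 mm above the starter's top. It can be pinched by its edges from above, or pushed
- grinder: belt grinder, belt off, fixed to the bench: green housing, x -115 to +135 mm, y -150 to +150 mm from this origin at bench height, deck 60 mm up; turned up to 0.3 rad. On it: black drive drum (0, -100) up to z 145; work rest x -119 to -39, y -105 to 5, up to z 86; platen behind the rest up to z 135; motor (85, -95) up to z 195; tensioner arm at the +y side
- tension_pivot (a point): the tensioner arm's upright pivot, at (58, 85) mm of the grinder, 76 mm above the bench; turns with the arm: its -x axis points along the arm to the grip
- tensioner (a joint): angle of the tensioner arm, rad: 0 = at rest on its outer stop; positive = pushed back, counter-clockwise from above (the grip goes to the grinder's -y, square to the arm). Spring: 5 N at the grip, rising to 12.5 N. Ratchet clicks at about 0.36; let go after that, the arm falls back on the pawl at about 0.32. Inner stop at 0.50; the belt goes on only with the arm held at 0.43 or more
- tension_arm: yellow tensioner arm, flat bar 24 mm wide, its top 76 mm above the bench; carries the aluminium idler drum (54 mm across, up to 142 mm above the bench, 60 mm from the pivot) and at its front end the black grip. Origin on the pivot, 60 mm above the bench; its -x axis points along the arm to the grip
- tension_grip (a point): a point in the black grip by which the arm is pushed: upright sleeve, 22 mm across, from 96 to 146 mm above the bench; this point is 126 mm above the bench, 160 mm from the pivot, and moves with the arm
- pawl (a joint): angle of the brass ratchet pawl behind the arm's hub, rad: about 0.06 at the start, resting on the ramp of the tooth; about 0.2 as it rides over the top; then it drops to 0 behind the tooth, by its own spring. It needs no touching
- tray: shallow blue tray, 200 x 140 x 20 mm, fixed on the bench, to the right or the left of the grinder
- insert: ground steel mould insert, 80 x 36 mm, 20 mm tall, lying in the blue tray; leave it alone
- electrode: small copper electrode, 50 x 30 mm, 22 mm tall, lying in the blue tray; leave it alone
- file: flat hand file with a red grip, 250 mm long, 20 mm thick, lying on the bench between robot and grinder; leave it alone
- caliper: digital caliper, 200 mm long, 10 mm thick, lying on the bench between robot and grinder; leave it alone
- wash_bottle: white wash bottle with an orange label, 62 mm across, 150 mm tall; leave it alone
- spray_can: red aerosol can, 66 mm across, 190 mm tall; leave it alone
- brass_brush: brass bench brush with a wooden handle, 170 mm long; leave it alone

How it is judged:
By the outcome, as a careful person would: the job done as asked, in the order asked, and still so for the second after the job is handed in, while the arm keeps its last pose, push and grip.
It also fails if it takes over 64 s, if anything falls off the work surface, if the arm or the gripper's body presses on something with over 40 N, if the wrist force passes 120 N, or if a joint passes its speed limit or range.

ROBOT

A 7-joint arm with a two-finger parallel gripper is mounted at the origin on the work surface. World frame = base frame: x ahead of the robot, y to its left, z up, the work surface at z = 0. Lengths are in m, angles in rad, forces in N, time in s.
With the tool pointing down it reaches from about 0.4 to 0.9 m from the base axis. Payload 5.5 kg.
Tool frame: the origin (TCP) lies midway between the tips of the shut fingers; the grasp point (between the pads) lies 19 mm behind it (manip.grip_depth is the distance from the TCP to the grasp point, in m); z points along the fingers, y is the line along which they close (so a half turn about z gives the same grasp; the last joint's range is limited). The gripper opens to 92 mm and grips with 3 to 60 N. Pads are 19 mm wide; open, the fingers measure 130 mm over their backs; the gripper's body (75 mm by 190 mm) begins 47 mm behind the grasp point.
Start: joints at [1.517, 0.501, -0.427, 1.55, 0.221, 1.138, -0.21], TCP at [0.203, -0.618, 0.227] pointing down, gripper open.
Joint ranges: [-2.88, 2.88], [-0.31, 2.03], [-1.54, 1.56], [0.2, 2.42], [-1.41, 4.55], [0.19, 2.02], [-2.57, 2.57]. Speed limits (rad/s): [2.57, 2.57, 3.14, 3.14, 3.14, 3.14, 3.14].

INTERFACE

Orientations are given as a unit quaternion [x, y, z, w].
In Python, from bench import manip, effector, viewer gives the robot as it stands. Calls block until the motion is done:
- manip.move_pose(position, orientation): joint-space move of the TCP to a pose.
- manip.servo_line(position, ori=None, vel=0.15): straight line of the TCP; ori=None keeps the orientation; vel is the mean speed in m/s.
- manip.movej(angles): joint-space move.
- effector.open_jaws() and effector.close(f_grip=None): open the fingers fully, or close them until they stop; f_grip is the grip in N (None keeps the last).
- manip.sleep(seconds).
- manip.solve_ik(position, orientation): joint angles nearest the present ones, or None.
- viewer.get_image(name): name is "scene" or "top" or "wrist"; returns the picture (400x640x3 uint8, red, green, blue); there is no depth.
- viewer.get_calibration(name): a dict with "vfov" (degrees; the focal length in pixels is half the picture's height over the tangent of half this angle, whatever the lens; pixels are square), "cx", "cy" (the principal point, pixels), "dist_coeffs" ([k1, k2, p1, p2, k3] as OpenCV has them; the pictures are not rectified), "eye" and "attitude" of the camera in the world. Camera axes: x right, y down, z forward; pixel columns grow to the right and rows downward; lengths in m; the calibration is good to about 2 mm. A picture is of the moment at which its call begins: read the wrist's pose just before it. get_calibration takes no time and is no camera call; for the wrist camera it gives the pose at the moment of the call.
A pose or a line that the arm cannot do raises manip.PlanningError and nothing moves.
- manip.hand_in(): hands the job in; it is judged then, once.
Readings, each from a call of its own:
- manip.current_clock(): time.
- manip.current_q(): joint angles.
- manip.current_joint_velocities(): joint speeds.
- manip.current_tau(): joint torques, N m.
- manip.current_tool_pos(): TCP position.
- manip.current_tcp_rot(): TCP orientation.
- manip.current_force(): force on the tool from outside, world axes, zero at the start.
- manip.current_wrist_torque(): the same for the moment, N m.
- manip.current_finger_gap(): finger opening in m.
- manip.current_gripper_force(): force on a finger pad.
Only numpy, scipy, OpenCV 4.12 (cv2) and the standard library are available. Lean on these libraries where they do the work, as an engineer would, in place of code of your own. Each camera call takes 0.05 s, during which the arm holds its last target. There are 200 camera calls.

## Working session

There is one attempt and no reset: what is moved stays moved. The work goes in short steps, each a Python script; the robot and the scene stay as the last script left them, time stands still between calls to the robot, and variables do not carry over. Pictures are saved under pics/ and viewed, at most 10 in all, crops included, and the job is handed in when it is done.

```bash
ls; mkdir -p pics; python3 - <<'E'
from bench import manip, effector, viewer
import cv2, numpy as np
ims={n:viewer.get_image(n) for n in("scene","top")}
for n in ims:
    cv2.imwrite(f"pics/{n}0.png",ims[n][:,:,::-1]); print(n,viewer.get_calibration(n))
print(manip.current_clock(),manip.current_tcp_rot(),manip.grip_depth)
E
```

```text
pics
scene {'vfov': 51.3270332060268, 'cx': 324.7624233997595, 'cy': 198.00053218573203, 'dist_coeffs': array([-0.00383377,  0.        ,  0.        ,  0.        ,  0.        ]), 'eye': array([1.31361875, 0.34775156, 1.32224229]), 'attitude': array([ 0.52395966,  0.80141825, -0.24312536, -0.15519382])}
top {'vfov': 48.649495045994044, 'cx': 322.2014981339196, 'cy': 203.29824329463068, 'dist_coeffs': array([-0.03303697,  0.        ,  0.        ,  0.        ,  0.        ]), 'eye': array([ 0.24012454, -0.0052323 ,  1.61026375]), 'attitude': array([-0.70197747,  0.70496992, -0.07313778,  0.06997075])}
0.1 [ 9.87475467e-01  1.57770246e-01 -1.10706229e-04 -8.59222522e-04] 0.0188
```

View pics/scene0.png

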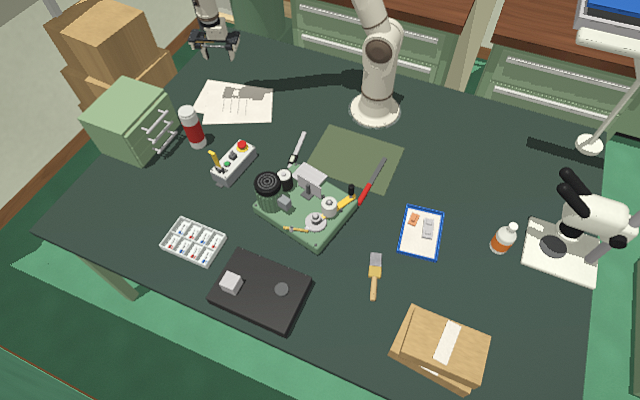

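View pics/top0.png

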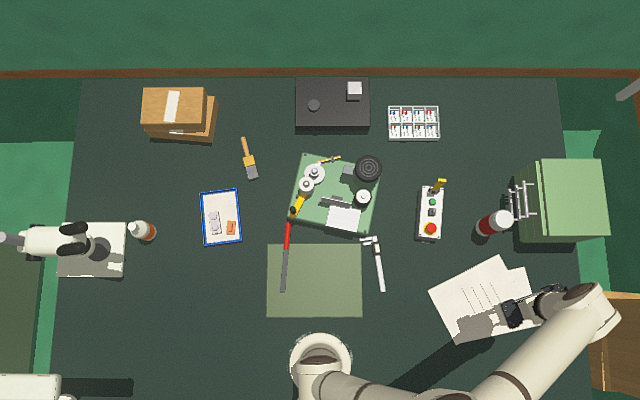

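The views show the grinder ahead and the starter to the robot's right (top view around (430,215)), with its red stop at (430,229). The hasp stands open at (438,185). The tensioner grip is near (291,212) in the top view, and near (351,190) in the scene view. I'll measure these next.

```bash
cat > h.py <<'E'
from bench import manip, effector, viewer
import cv2, numpy as np
from scipy.spatial.transform import Rotation as R
def ray(c,uv):
    f=200/np.tan(np.radians(c['vfov']/2))
    K=np.array([[f,0,c['cx']],[0,f,c['cy']],[0,0,1.]])
    p=cv2.undistortPoints(np.array([[uv]],float),K,np.array(c['dist_coeffs']))[0,0]
    d=R.from_quat(c['attitude']).apply([p[0],p[1],1]); return np.array(c['eye']),d/np.linalg.norm(d)
def plane(c,uv,z):
    e,d=ray(c,uv); return e+d*(z-e[2])/d[2]
def tri(obs):
    A=np.zeros((3,3));b=np.zeros(3);L=[ray(*o) for o in obs]
    for e,d in L:
        P=np.eye(3)-np.outer(d,d);A+=P;b+=P@e
    x=np.linalg.solve(A,b); return x,[round(1e3*np.linalg.norm(np.cross(x-e,d)),1) for e,d in L]
def proj(c,X):
    f=200/np.tan(np.radians(c['vfov']/2));K=np.array([[f,0,c['cx']],[0,f,c['cy']],[0,0,1.]])
    r=R.from_quat(c['attitude']).inv(); 
    return cv2.projectPoints(np.array([X],float),r.as_rotvec(),-r.apply(c['eye']),K,np.array(c['dist_coeffs']))[0][0,0]
def down(yaw): # tool z down, tool y axis (closing) at angle yaw+90deg; tool x at yaw
    return R.from_matrix(np.array([[np.cos(yaw),np.sin(yaw),0],[np.sin(yaw),-np.cos(yaw),0],[0,0,-1]])).as_quat()
RNG={'red':[((0,120,70),(8,255,255)),((172,120,70),(180,255,255))],'green':[((65,130,50),(90,255,255))],'yellow':[((20,140,120),(32,255,255))],'black':[((0,0,0),(180,255,45))]}
def blobs(im,col,roi,mn=6):
    h=cv2.cvtColor(im,cv2.COLOR_RGB2HSV);m=np.zeros(h.shape[:2],np.uint8)
    for lo,hi in RNG[col]: m|=cv2.inRange(h,lo,hi)
    k=np.zeros_like(m);x0,y0,x1,y1=roi;k[y0:y1,x0:x1]=m[y0:y1,x0:x1]
    n,l,s,c=cv2.connectedComponentsWithStats(k)
    return [(c[i].round(1).tolist(),s[i].tolist()) for i in range(1,n) if s[i,4]>=mn]
E
python3 - <<'E'
from h import *
ct,cs=viewer.get_calibration('top'),viewer.get_calibration('scene')
t,s=[cv2.imread(f'pics/{n}0.png')[:,:,::-1].copy() for n in('top','scene')]
for col in('red','green','yellow'): 
    print(col,'top',blobs(t,col,(280,140,460,250)));print(col,'scene',blobs(s,col,(200,130,380,250)))
print('black',blobs(t,'black',(280,195,310,225),3),blobs(s,'black',(335,175,365,205),3))
print('wrist',viewer.get_calibration('wrist'),manip.current_tool_pos())
a=cv2.resize(t[145:245,270:470],None,fx=4,fy=4,interpolation=2)[:300*2]
b=cv2.resize(s[130:250,200:370],None,fx=3,fy=3,interpolation=2)
print(tri([(ct,(291,209)),(cs,(351,188))]))
print(tri([(ct,(430,228.5)),(cs,(242,145))]))
E
```

```text
red top [([286.8, 235.5], [284, 221, 7, 29, 152]), ([430.9, 227.4], [426, 223, 11, 10, 82])]
red scene [([201.3, 135.1], [200, 130, 5, 12, 40]), ([241.6, 143.9], [238, 140, 8, 9, 56]), ([363.6, 193.4], [358, 183, 14, 23, 126])]
green top [([432.1, 201.3], [430, 199, 5, 5, 20])]
green scene [([226.5, 163.0], [225, 162, 4, 3, 12])]
yellow top [([337.3, 156.9], [335, 156, 6, 3, 11]), ([323.8, 160.2], [317, 159, 14, 3, 18]), ([438.7, 183.6], [432, 178, 15, 12, 81]), ([298.2, 203.9], [290, 193, 17, 25, 132]), ([427.4, 228.8], [424, 222, 12, 13, 41])]
yellow scene [([242.7, 148.6], [237, 144, 11, 8, 39]), ([214.0, 157.3], [208, 150, 12, 17, 70]), ([344.7, 201.8], [337, 194, 18, 16, 110]), ([305.8, 230.7], [304, 230, 4, 2, 6])]
black [([293.8, 211.8], [293, 211, 3, 3, 5])] [([350.9, 189.8], [348, 185, 6, 10, 44])]
wrist {'vfov': 67.80596243332238, 'cx': 324.11287591938805, 'cy': 197.9698741043068, 'dist_coeffs': array([-0.03722263,  0.        ,  0.        ,  0.        ,  0.        ]), 'eye': array([ 0.27291224, -0.59451705,  0.38383272]), 'attitude': array([ 0.80188684, -0.58051699, -0.08352094,  0.1140253 ])} [ 0.20226039 -0.61708011  0.22579431]
(array([0.52367039, 0.09252571, 0.13795416]), [np.float64(0.7), np.float64(0.7)])
(array([ 0.46328657, -0.38994529,  0.07779929]), [np.float64(0.5), np.float64(0.5)])
```

```bash
python3 - <<'E'
from h import *
ct,cs=viewer.get_calibration('top'),viewer.get_calibration('scene')
red=plane(ct,(430.9,227.4),.083);gr=plane(ct,(432.1,201.3),.069)
print(red,gr,np.linalg.norm((gr-red)[:2]),plane(cs,(241.6,143.9),.083),plane(cs,(226.5,163),.069))
th=np.arctan2(*(gr-red)[1::-1]);print('yaw',th)
R0=R.from_quat(manip.current_tcp_rot());c=viewer.get_calibration('wrist')
print('cam in tool',R0.inv().apply(c['eye']-manip.current_tool_pos()),R0.inv().apply(R.from_quat(c['attitude']).apply([0,0,1])))
for yaw in(0,np.pi/2,-np.pi/2,np.pi,th):
    for p in([.45,-.33,.34],[.45,-.43,.34],[.4,.0,.3],[.4,.1,.3]): print(round(yaw,2),p,manip.solve_ik(p,down(yaw)) is not None,end=';')
E
```

```text
[ 0.46657689 -0.39243945  0.083     ] [ 0.56270792 -0.40536511  0.069     ] 0.09699612104805796 [ 0.46246723 -0.39067044  0.083     ] [ 0.5596457  -0.40375293  0.069     ]
yaw -0.13365710847009585
cam in tool [ 0.07417328  0.00030082 -0.15803527] [-2.79892845e-01  2.99129978e-04  9.60031201e-01]
0 [0.45, -0.33, 0.34] True;0 [0.45, -0.43, 0.34] True;0 [0.4, 0.0, 0.3] True;0 [0.4, 0.1, 0.3] True;1.57 [0.45, -0.33, 0.34] True;1.57 [0.45, -0.43, 0.34] True;1.57 [0.4, 0.0, 0.3] True;1.57 [0.4, 0.1, 0.3] True;-1.57 [0.45, -0.33, 0.34] True;-1.57 [0.45, -0.43, 0.34] True;-1.57 [0.4, 0.0, 0.3] False;-1.57 [0.4, 0.1, 0.3] False;3.14 [0.45, -0.33, 0.34] True;3.14 [0.45, -0.43, 0.34] True;3.14 [0.4, 0.0, 0.3] True;3.14 [0.4, 0.1, 0.3] True;-0.13 [0.45, -0.33, 0.34] True;-0.13 [0.45, -0.43, 0.34] True;-0.13 [0.4, 0.0, 0.3] True;-0.13 [0.4, 0.1, 0.3] True;
```

```bash
python3 - <<'E'
from h import *
import pickle
V={}
th=-.134
p=manip.current_tool_pos(); 
manip.servo_line([p[0],p[1],.34],vel=.25)
for n,(P,y) in {'s1':([.55,-.43,.32],th),'s2':([.55,-.35,.32],th),'g1':([.56,.06,.32],0),'g2':([.56,.15,.32],0)}.items():
    manip.move_pose(P,down(y)); c=viewer.get_calibration('wrist'); V[n]=(c,viewer.get_image('wrist'))
    print(n,manip.current_clock(),manip.current_tool_pos())
pickle.dump(V,open('v.pkl','wb'))
m=np.vstack([np.hstack([V['s1'][1],V['s2'][1]]),np.hstack([V['g1'][1],V['g2'][1]])])
cv2.imwrite('pics/w1.png',cv2.resize(m,(800,500),interpolation=cv2.INTER_AREA)[:,:,::-1])
E
```

```text
s1 2.2167 [ 0.54841165 -0.43193378  0.31970681]
s2 2.6833 [ 0.54918588 -0.35143246  0.32051161]
g1 4.25 [0.56055586 0.05781255 0.3197496 ]
g2 4.75 [0.56042839 0.14896122 0.3196877 ]
```

View pics/w1.png

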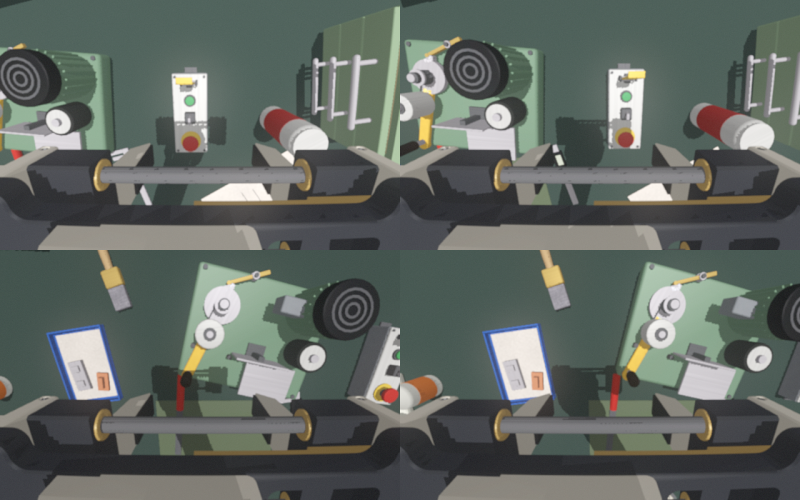

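The wrist views show the starter whole, with the red stop at (190,144)·1.6, the green button at (190,101)·1.6 and the hasp standing up at (186,82)·1.6. The black grip is at (186,379-250)·1.6 in g1 and at (630-400,379-250)·1.6 in g2.

```bash
python3 - <<'E'
from h import *
import pickle
V=pickle.load(open('v.pkl','rb'))
C=[('s1',(260,90)),('s2',(320,90)),('g1',(260,90)),('g2',(330,90))]
t=[cv2.resize(V[n][1][y:y+(160 if n[0]=='s' else 140),x:x+ (100 if n[0]=='s' else 140)],None,fx=2.8,fy=2.8,interpolation=cv2.INTER_CUBIC) for n,(x,y) in C]
m=np.zeros((600,800,3),np.uint8)
# top views: starters left side by side, grips stacked right
def put(im,x,y):
    h,w=min(im.shape[0],600-y),min(im.shape[1],800-x); m[y:y+h,x:x+w]=im[:h,:w]
s=[cv2.resize(V[n][1][105:255,x:x+68],None,fx=4,fy=4,interpolation=cv2.INTER_CUBIC) for n,x in(('s1',270),('s2',328))]
put(s[0],0,0);put(s[1],272,0)
g=[cv2.resize(V[n][1][160:235,x:x+64],None,fx=4,fy=4,interpolation=cv2.INTER_CUBIC) for n,x in(('g1',272),('g2',340))]
put(g[0],544,0);put(g[1],544,300)
cv2.imwrite('pics/c1.png',m[:,:,::-1])
for col in('red','green','yellow'):
    for n in('s1','s2'): print(col,n,blobs(V[n][1],col,(250,100,410,250),15))
for n in('g1','g2'):print('black',n,blobs(V[n][1],'black',(260,170,400,235),15),blobs(V[n][1],'yellow',(260,90,430,240),15))
E
```

```text
red s1 [([304.4, 229.6], [292, 218, 25, 24, 439])]
red s2 [([360.7, 223.0], [349, 212, 24, 23, 432])]
green s1 []
green s2 []
yellow s1 [([294.6, 219.4], [291, 215, 10, 12, 32]), ([317.2, 222.8], [313, 218, 7, 12, 30])]
yellow s2 [([370.8, 213.8], [369, 210, 5, 9, 18])]
black g1 [([297.9, 208.0], [290, 195, 17, 26, 271])] [([311.1, 174.6], [292, 151, 36, 48, 709])]
black g2 [] [([377.6, 173.8], [356, 145, 43, 63, 878])]
```

View pics/c1.png

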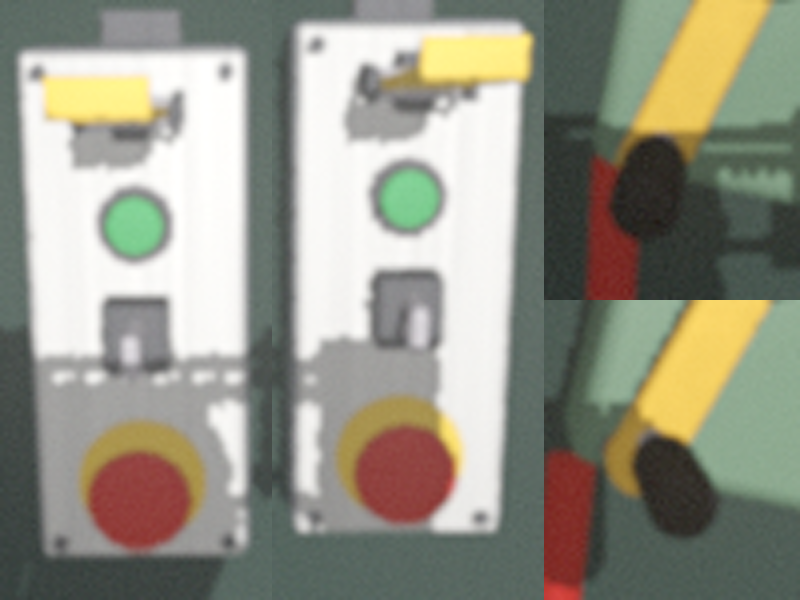

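Crop measurements, in full-image pixels (s1 / s2 for the starter, g1 / g2 for the grip):
- **Hasp end:** (294.2,129.8) / (378.8,119.2)
- **Green button:** (303.8,161.2) / (361.8,154.2)
- **Red stop:** (305,230) / (361.3,223.5)
- **Staple:** (302.5,192.3) / (364.8,186.2)
- **Grip top:** (296.5,210.2) / (374.2,210)

```bash
python3 - <<'E'
from h import *
import pickle
V=pickle.load(open('v.pkl','rb'))
ct,cs=viewer.get_calibration('top'),viewer.get_calibration('scene')
O={'hasp':('s',(294.2,129.8),(378.8,119.2)),'green':('s',(303.8,161.2),(361.8,154.2)),'red':('s',(305,230),(361.3,223.5)),'staple':('s',(302.5,192.3),(364.8,186.2)),'grip':('g',(296.5,210.2),(374.2,210))}
P={}
for k,(a,u,w) in O.items():
    x,e=tri([(V[a+'1'][0],u),(V[a+'2'][0],w)]);P[k]=x;print(k,x.round(4),e)
for a,(k1,k2) in enumerate([('red','green'),('red','staple')]):
    d=(P[k2]-P[k1])[:2];print('yaw',np.arctan2(d[1],d[0]),np.hypot(*d))
# face corners of starter top z=.06 (s1: crops)
c1=V['s1'][0];c2=V['s2'][0]
f=lambda c,x0,u:plane(c,(x0+u[0]/4,105+u[1]/4),.06)[:2].round(4)
A=[f(c1,270,u) for u in((18,50),(247,48),(247,545),(42,555))];B=[f(c2,328,(u[0]-272,u[1])) for u in((295,25),(526,22),(500,530),(296,530))]
for Q in(A,B):
    Q=np.array(Q);fm=(Q[0]+Q[1]-Q[2]-Q[3])/2;print(Q.tolist(),'ctr',Q.mean(0),'yaw',np.arctan2(fm[1],fm[0]),np.hypot(*fm))
# grip in top/scene views
print('pred top',proj(ct,P['grip']),proj(cs,P['grip']),proj(ct,P['hasp']),proj(cs,P['hasp']))
E
```

```text
hasp [ 0.6093 -0.4118  0.1838] [np.float64(0.2), np.float64(0.2)]
green [ 0.5592 -0.4055  0.0621] [np.float64(0.2), np.float64(0.2)]
red [ 0.4628 -0.3933  0.0785] [np.float64(0.1), np.float64(0.1)]
staple [ 0.5241 -0.401   0.1016] [np.float64(0.7), np.float64(0.7)]
grip [0.5215 0.09   0.141 ] [np.float64(0.1), np.float64(0.1)]
yaw -0.12581831514941993 0.09723958127994536
yaw -0.1247289277512536 0.061795449174546324
[[0.6233, -0.375], [0.6133, -0.4521], [0.4314, -0.4287], [0.4379, -0.3503]] ctr [ 0.526475 -0.401525] yaw -0.13021462947398918 0.1852180471768342
[[0.6222, -0.3738], [0.613, -0.4517], [0.4278, -0.4286], [0.4383, -0.3513]] ctr [ 0.525325 -0.40135 ] yaw -0.12292089734420139 0.18595306531487987
pred top [291.90243434 209.39167831] [350.79908786 186.78691258] [441.73652702 180.55891058] [210.68293085 152.24688474]
```

```bash
cat >> h.py <<'E'
YS=-.126; CS=np.array([.5258,-.4014]); ax=np.array([np.cos(YS),np.sin(YS)]); HN=CS+.075*ax
def hp(x,z): # point x along starter axis from hinge, height z
    p=HN+x*ax; return [p[0],p[1],z]
E
python3 - <<'E'
from h import *
ct=viewer.get_calibration('top');cs=viewer.get_calibration('scene')
print('can',tri([(ct,(500,219)),(cs,(187,111))]))
effector.close(f_grip=20); print('gap',manip.current_finger_gap())
q=down(YS)
manip.move_pose(hp(.055,.30),q)
manip.servo_line(hp(.055,.150),vel=.2)
r0,w=.062,.010
A0=1.75
for A in np.r_[np.arange(1.75,.2,-.12),.15,.08]:
    manip.servo_line(hp(-r0*np.cos(A)+.002*np.sin(A)+w,.086+r0*np.sin(A)+.003*np.cos(A)),vel=.12)
    print(round(A,2),manip.current_force().round(1),manip.current_tool_pos().round(4),round(manip.current_clock(),2))
    if np.linalg.norm(manip.current_force())>25: break
c=viewer.get_image('wrist');cv2.imwrite('pics/h1.png',c[:,:,::-1])
s=viewer.get_image('scene')[120:200,180:280];cv2.imwrite('pics/h1s.png',cv2.resize(s,None,fx=6,fy=6,interpolation=2)[:,:,::-1])
E
```

```text
can (array([ 0.47774086, -0.59545167,  0.19309581]), [np.float64(2.1), np.float64(2.1)])
gap 0.0006199441820784045
1.75 [ 0.1 -0.2  1.1] [ 0.6237 -0.4146  0.1483] 9.57
1.63 [0.9 0.7 0.2] [ 0.6164 -0.4129  0.1483] 9.82
1.51 [ 0.6 -0.2 -0.3] [ 0.6083 -0.412   0.1481] 10.07
1.39 [ 0.4 -1.4  1.4] [ 0.6008 -0.4111  0.1475] 10.32
1.27 [ 0.1 -0.   1.1] [ 0.5935 -0.4101  0.146 ] 10.57
1.15 [ 0.1 -0.1 -0.5] [ 0.5864 -0.4092  0.1437] 10.82
1.03 [ 0.2 -0.8  0.7] [ 0.5797 -0.4083  0.1404] 11.07
0.91 [0.7 0.4 0.1] [ 0.5735 -0.4076  0.1365] 11.32
0.79 [ 0.6 -0.1 -0.1] [ 0.5676 -0.4068  0.1318] 11.57
0.67 [-0.   0.3 -0.1] [ 0.5625 -0.4061  0.1264] 11.82
0.55 [0.6 0.3 0.5] [ 0.558  -0.4055  0.1204] 12.07
0.43 [0.  0.2 0.1] [ 0.5543 -0.405   0.1139] 12.32
0.31 [0.8 0.3 0.1] [ 0.5515 -0.4046  0.107 ] 12.57
0.15 [-0.3 -0.4  0.2] [ 0.5488 -0.4041  0.0973] 12.82
0.08 [ 0.2 -0.4 -0.6] [ 0.5488 -0.4042  0.0937] 13.07
```

View pics/h1s.png

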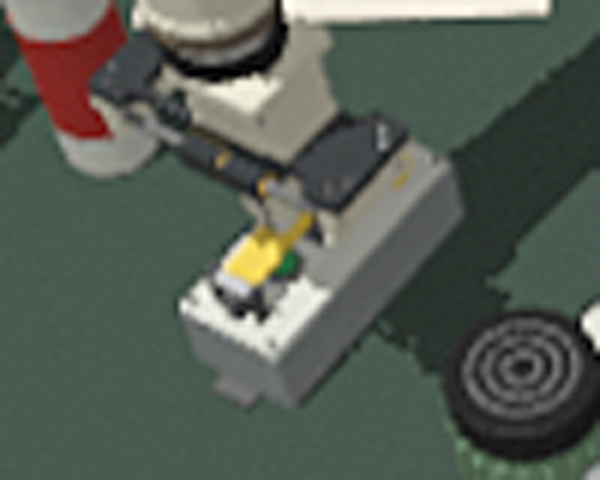

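The hasp has followed the fingers and is nearly level at crop (250,255), with the fingertips on it. Next I press it home, back off and look.

```bash
python3 - <<'E'
from h import *
import pickle
x=-.062+.010-.002
for z in np.arange(.092,.076,-.001):
    manip.servo_line(hp(x,z),vel=.03); manip.sleep(.05)
    f=np.mean([manip.current_force() for _ in range(3)],0); print(round(z,3),f.round(1),manip.current_tool_pos()[2].round(4))
    if f[2]>12: break
manip.servo_line(hp(x,.13),vel=.2); manip.servo_line(hp(x,.32),vel=.25)
V={}
for n,d in(('h1',.03),('h2',-.03)):
    p=CS+[.03,d];manip.move_pose([p[0],p[1],.27],down(YS));c=viewer.get_calibration('wrist');V[n]=(c,viewer.get_image('wrist'))
pickle.dump(V,open('v2.pkl','wb'))
m=np.hstack([cv2.resize(V[n][1][80:260,x:x+120],None,fx=3.2,fy=3.2,interpolation=2) for n,x in(('h1',290),('h2',230))])
cv2.imwrite('pics/h2.png',m[:,:800,::-1]);print(manip.current_clock())
E
```

```text
0.092 [-0.3  0.  -0.5] 0.092
0.091 [-0.6 -0.1 -0.5] 0.0909
0.09 [-0.  -0.4  0.1] 0.0899
0.089 [ 1.3 -0.  -0.4] 0.0889
0.088 [-1.3 -0.3  3.9] 0.0884
0.087 [-2.4  1.3  9.3] 0.0883
0.086 [-6.   3.1 14.3] 0.0881
17.35
```

View pics/h2.png

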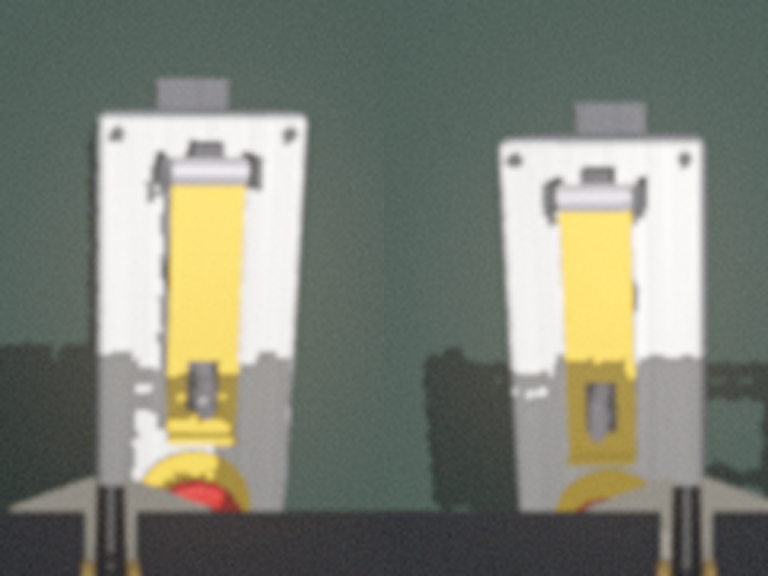

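The hasp lies flat over the button with the staple through its slot (left crop (203,390), right (600,405)). It met a hard stop at z=0.088, so it is home. Next is the arm geometry.

```bash
python3 - <<'E'
from h import *
import pickle
V=pickle.load(open('v.pkl','rb'));g={}
for n in('g1','g2'):
    c,im=V[n]; b=cv2.inRange(cv2.cvtColor(im,cv2.COLOR_RGB2HSV),(0,0,150),(180,40,255))
    gr=cv2.cvtColor(im,cv2.COLOR_RGB2GRAY); x0=290 if n=='g1' else 370
    H=cv2.HoughCircles(cv2.resize(gr[60:160,x0:x0+110],None,fx=3,fy=3,interpolation=2),cv2.HOUGH_GRADIENT,1,60,param1=120,param2=18,minRadius=40,maxRadius=110)
    print(n,[((h[0]/3+x0).round(1),(h[1]/3+60).round(1),(h[2]/3).round(1)) for h in H[0]])
    h=cv2.cvtColor(im,cv2.COLOR_RGB2HSV);m=cv2.inRange(h,(20,100,100),(32,255,255));
    g[n]=cv2.resize(im[60:235,x0-20:x0+90],None,fx=3.4,fy=3.4,interpolation=2)
cv2.imwrite('pics/g.png',np.hstack([g['g1'],g['g2']])[:,:,::-1])
E
```

```text
g1 [(np.float32(357.8), np.float32(87.5), np.float32(14.9)), (np.float32(336.5), np.float32(132.2), np.float32(25.9))]
g2 [(np.float32(432.2), np.float32(91.2), np.float32(32.9)), (np.float32(417.8), np.float32(135.2), np.float32(23.6))]
```

View pics/g.png

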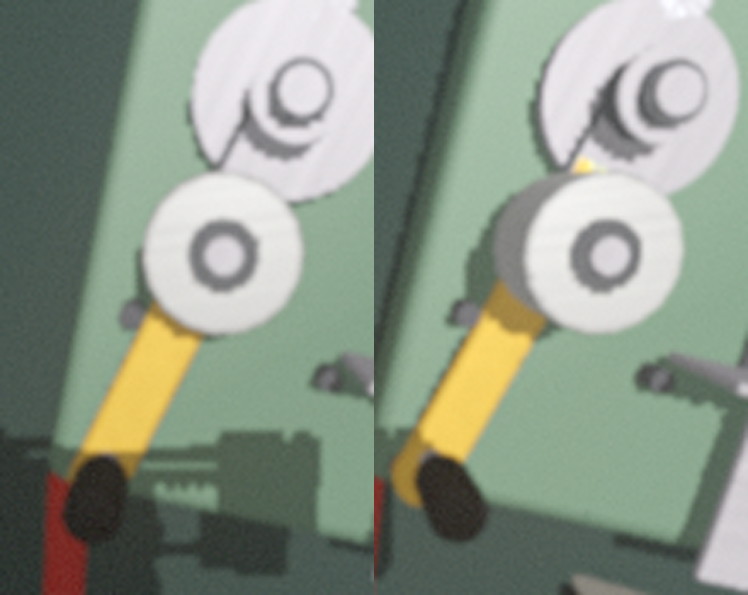

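Arm geometry from the crops, in full-image pixels:
- **Idler top:** g1 (335.6,134.4), g2 (417.6,134.4)
- **Pivot bolt:** g1 (358.8,86.5), g2 (440,87)

The inner stop post is visible to the right of the arm.

```bash
python3 - <<'E'
from h import *
import pickle
V=pickle.load(open('v.pkl','rb'))
P={}
for k,u,w in(('idler',(335.6,134.4),(417.6,134.4)),('pivot',(358.8,86.5),(440,87)),('grip',(296.5,210.2),(374.2,210))):
    P[k],e=tri([(V['g1'][0],u),(V['g2'][0],w)]);print(k,P[k].round(4),e)
for a,b in(('idler','grip'),('pivot','grip'),('pivot','idler')):
    d=(P[b]-P[a])[:2];print(a,b,np.hypot(*d),np.arctan2(d[1],d[0]))
d=(P['grip']-P['idler'])[:2];d/=np.hypot(*d);print('pivot est',P['grip'][:2]-.16*d)
d=(P['grip']-P['pivot'])[:2];yaw=np.arctan2(d[1],d[0]); print(yaw)
for t in(0,.5):
  for k in(0,np.pi):
    x=P['pivot'][:2]+.16*np.array([np.cos(yaw+t),np.sin(yaw+t)])
    y=yaw+t+k; q=manip.solve_ik([x[0],x[1],.106],down(y)); print(t,k,x,None if q is None else q.round(2))
E
```

```text
idler [0.6098 0.0438 0.135 ] [np.float64(0.0), np.float64(0.0)]
pivot [0.6624 0.017  0.1179] [np.float64(0.0), np.float64(0.0)]
grip [0.5215 0.09   0.141 ] [np.float64(0.1), np.float64(0.1)]
idler grip 0.0997065853096219 2.65987700426919
pivot grip 0.1586981361966592 2.663907485904235
pivot idler 0.05899372950532925 2.6707195248166062
pivot est [0.66327672 0.01582842]
2.663907485904235
0 0 [0.52032836 0.09055496] [ 0.63  0.72 -1.14  1.94  0.79  1.02  0.21]
0 3.141592653589793 [0.52032836 0.09055496] [-0.05  0.42 -0.21  1.96  0.12  0.77 -2.38]
0.5 0 [0.50245804 0.01342894] [ 0.88  0.81 -1.3   2.    0.91  1.09  0.75]
0.5 3.141592653589793 [0.50245804 0.01342894] [ 0.58  0.5  -0.81  2.01  0.49  0.84 -2.06]
```

```bash
cat >> h.py <<'E'
PV=np.array([.6628,.0166]);Y0=2.6630
def gp(t,z=.108):
    x=PV+.16*np.array([np.cos(Y0+t),np.sin(Y0+t)]);return [x[0],x[1],z],down(Y0+t-np.pi)
E
python3 - <<'E'
from h import *
effector.open_jaws()
manip.move_pose(*gp(0,.30)); print(manip.current_q().round(2))
manip.servo_line(gp(0)[0],vel=.15); print(manip.current_force().round(1),manip.current_clock())
effector.close(f_grip=45); print('gap',manip.current_finger_gap(),manip.current_gripper_force(),manip.current_force().round(1))
for t in np.arange(.04,.481,.04):
    p,q=gp(t); manip.servo_line(p,q,vel=.05)
    f=manip.current_force(); x=manip.current_tool_pos()[:2]-PV; T=np.array([-np.sin(Y0+t),np.cos(Y0+t)])
    print(round(t,2),'tang',(f[:2]@T).round(1),f.round(1),'ang',round((np.arctan2(x[1],x[0])-Y0)%6.283,3),round(np.hypot(*x),4),round(manip.current_finger_gap(),4),round(manip.current_clock(),1))
    if np.linalg.norm(f)>40: break
s=viewer.get_image('top')[140:250,260:390]; w=viewer.get_image('wrist')
cv2.imwrite('pics/t1.png',np.hstack([cv2.resize(s,(390,330),interpolation=2),cv2.resize(w,None,fx=.64,fy=.825)])[:,:,::-1])
E
```

```text
[ 0.56  0.3  -0.95  1.75  0.26  1.22 -2.5 ]
[0.5 1.3 0.7] 22.1333
gap 0.02121235021475196 44.99996066093445 [ 2.5  3.3 -3. ]
0.04 tang -6.6 [ 3.9  5.5 -4.4] ang 0.034 0.16 0.0212 23.5
0.08 tang -5.8 [ 3.5  4.8 -5.4] ang 0.073 0.1599 0.0214 23.8
0.12 tang -6.5 [ 3.6  5.6 -6.3] ang 0.113 0.1598 0.0211 24.1
0.16 tang -6.7 [ 4.8  5.5 -5.8] ang 0.152 0.1598 0.0216 24.3
0.2 tang -6.5 [ 4.4  5.5 -6.5] ang 0.191 0.1597 0.0212 24.6
0.24 tang -6.3 [ 4.6  5.4 -7.6] ang 0.23 0.1597 0.0213 24.9
0.28 tang -7.8 [ 3.9  7.2 -7.7] ang 0.269 0.1596 0.0213 25.2
0.32 tang -6.5 [ 3.7  6.  -7.2] ang 0.308 0.1596 0.0212 25.4
0.36 tang -9.0 [ 4.6  8.5 -7. ] ang 0.347 0.1595 0.021 25.7
0.4 tang -8.2 [ 5.1  7.8 -6.7] ang 0.385 0.1594 0.0214 26.0
0.44 tang -9.3 [ 5.1  9.1 -6.8] ang 0.424 0.1594 0.0213 26.3
0.48 tang -9.4 [ 3.2  9.4 -7.2] ang 0.463 0.1594 0.0213 26.5
```

View pics/t1.png

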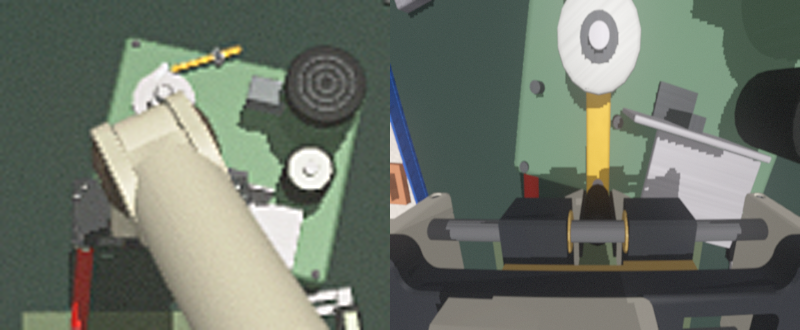

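The arm is held and swung well back, and the bar at (597,140) is near the inner stop at (617,122). I'll ease it on to the stop in small steps.

```bash
python3 - <<'E'
from h import *
for t in np.arange(.49,.541,.01):
    p,q=gp(t); manip.servo_line(p,q,vel=.03); manip.sleep(.1)
    f=np.mean([manip.current_force() for _ in range(3)],0); x=manip.current_tool_pos()[:2]-PV; T=np.array([-np.sin(Y0+t),np.cos(Y0+t)]);a=(np.arctan2(x[1],x[0])-Y0)%6.283
    print(round(t,2),'tang',(f[:2]@T).round(1),f.round(1),'ang',round(a,3))
    if f[:2]@T<-15 : break
manip.sleep(.3);c=viewer.get_calibration('wrist');w=viewer.get_image('wrist');s=viewer.get_image('scene')
p=PV+.06*np.array([np.cos(Y0+a),np.sin(Y0+a)])
# idler top centre: bright-disk circle
H=cv2.HoughCircles(cv2.resize(cv2.cvtColor(w,cv2.COLOR_RGB2GRAY)[0:125,430:580],None,fx=2,fy=2),cv2.HOUGH_GRADIENT,1,80,param1=120,param2=18,minRadius=50,maxRadius=90)
print(H,None if H is None else [plane(c,(h[0]/2+430,h[1]/2),.137) for h in H[0]],'expected',p)
cv2.imwrite('pics/t2.png',np.hstack([w[:260,360:680],cv2.resize(s[120:250,200:370],(340,260),interpolation=2)])[:,:,::-1]);print(manip.current_clock(),manip.current_gripper_force())
E
```

```text
0.49 tang -8.4 [ 4.1  8.4 -7. ] ang 0.471
0.5 tang -9.1 [ 4.1  9.2 -6.3] ang 0.481
0.51 tang -9.0 [ 4.2  9.2 -6.2] ang 0.491
0.52 tang -9.6 [ 3.7  9.8 -6.4] ang 0.499
0.53 tang -13.3 [ 4.1 13.6 -6.5] ang 0.5
0.54 tang -15.5 [ 5.1 15.9 -8.7] ang 0.501
None None expected [0.60281492 0.01526187]
29.1333 45.00931978225708
```

View pics/t2.png

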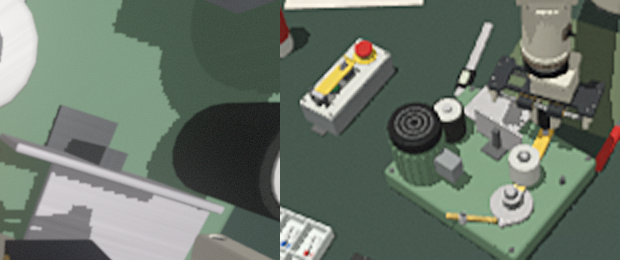

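The arm stopped at 0.50 with the tangential force rising, so it is firmly on its stop. The scene crop shows the hasp still down on the starter at (335,80) and the gripper still holding the grip.

```bash
python3 -c "
from h import *
print(manip.current_force(),manip.hand_in())"
```

```text
the job is handed in; nothing more can be done
[ 4.12103068 16.084918   -7.75212148] None
```

I closed the hasp fully home on the staple first, then pushed the tensioner back to its inner stop (about 0.50 rad). I handed the job in at about 29 s with the gripper still holding it there, and nothing else on the bench was deliberately touched.

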